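Shut the slide box and put the slide drawer home

ROBOT

A 6-joint arm with a two-finger parallel gripper is mounted at the origin on the work surface. World frame = base frame: x ahead of the robot, y to its left, z up, the work surface at z = 0. Lengths are in m, angles in degrees, forces in N, time in s.
With the tool pointing down it reaches from about 0.3 to 1 m from the base axis. Payload 5.1 kg.
Tool frame: the origin (TCP) lies midway between the tips of the shut fingers; the grasp point (between the pads) lies env.grip_depth behind it (env.grip_depth is the distance from the TCP to the grasp point, in m); z points along the fingers, y is the line along which they close (so a half turn about z gives the same grasp; the last joint's range is limited). The gripper opens to 95 mm and grips with 3 to 60 N. Pads are 20 mm wide; open, the fingers measure 119 mm over their backs; the gripper's body (75 mm by 180 mm) begins 59 mm behind the grasp point.
Start: joints at [60.928, 7.093, 94.555, -0, 78.352, -4.733], TCP at [0.268, 0.592, 0.215] pointing down, gripper open.
Joint ranges: [-149.61, 149.61], [-58.7, 133.49], [1.44, 155.28], [-77.14, 257.14], [18.33, 153.61], [-166.67, 166.67]. Speed limits (degrees/s): [147.25, 147.25, 180, 180, 180, 180].

INTERFACE

Orientations are given as a 3x3 rotation matrix whose columns are the frame's x, y, z axes.
In Python, from plant import env, viewer, job gives the robot as it stands.
- The arm moves only by the tool send_rows, never from a script. Its argument "increments" is a list of rows, each an object with "offset": the shift along the tool's x, y, z in cm, a list of three; "turn": the turn about the tool's z in rad. A call has 1 to 20 rows; each row shifts and turns the commanded pose from where the row before left it, along the tool's axes as they then stand; what a row does not reach is not made up. A row lasts 1/10 s, in which the tool goes at most 50 mm and 8.59 degrees, less where a joint would pass 70% of its speed; a pose out of reach is approached as far as the arm can. A call is refused whole if a number of a shift passes 5 or a number of a turn 0.15, either way. A call with a gripper value outside its range is refused whole. "grip" is the opening, from -1 (shut) to 1 (fully open), set as the call begins (left out, the last holds). The fingers move at their own pace and stop on an object; "grip_force" is the grip in N (left out, the last holds). Time passes only in rows, so rows that do not move let the fingers close. It gives the time, the measured TCP pose, the force, the opening and the grip force at its end, in the units of the state.
- env.get_obs(): the state, without advancing time (a new reading comes with each control period).
- viewer.get_image(name): name is "scene" or "side" or "wrist"; returns (picture, depth): 400x640x3 uint8, red, green, blue; 400x640 float32, m along the optical axis (not along the pixel's ray), 0 where there is no reading.
- viewer.camera_params(name): a dict with "camera_matrix" (3x3 intrinsics, pixels), "distortion" ([k1, k2, p1, p2, k3] as OpenCV has them; the pictures are not rectified), "R" (3x3) and "t" (3): a world point X has camera coordinates R X + t. Camera axes: x right, y down, z forward; pixel columns grow to the right and rows downward; lengths in m; the calibration is good to about 2 mm. A picture is of the moment at which its call begins: read the wrist's pose just before it. camera_params takes no time and is no camera call; for the wrist camera it gives the pose at the moment of the call.
- job.job_done(): hands the job in; it is judged then, once.
The state is a dict: "t": time; "q": joint angles; "dq": joint speeds; "effort": joint torques, N m; "ee_pos": TCP position; "tool_rot": TCP orientation; "wrist_force": force on the tool from outside, world axes, zero at the start; "torque": the same for the moment, N m; "gripper_width": opening from 0.0 (shut) to 1.0 (fully open); "grip_force": force on a finger pad.
Only numpy, scipy, OpenCV 4.12 (cv2) and the standard library are available. Lean on these libraries where they do the work, as an engineer would, in place of code of your own. Each camera call takes 0.05 s, during which the arm holds its last target. There are 200 camera calls.

TASK

Put the microscope slides away: with the fingertips, gently push the standing lid of the open slide box over and down until it is fully shut, and then push the drawer that the box lies in all the way into its cabinet, without slamming it. Only push: do not pick up the box, and leave the other things where they stand.

Things in the scene. Friction and masses are not known exactly. Their poses are not given: they have to be found in the camera images.
- top_drawer (a joint): Upper of the two drawers of a grey steel slide cabinet (carcass 300 wide, 340 deep, 175 high, standing on the bench). Value in m: 0 = fully home against its stop (front panel touching the carcass), grows as the drawer comes out towards the robot, at most 0.22; starts 0.15 to 0.18. It runs stiffly (about 1.5 N) and stays where it is left.
- drawer_front (a point): On the outer face of that drawer's front panel (14 thick, 296 wide, 73 high), mid-width, at its upper edge, 167 above the bench. Cabinet's axes: x points into the cabinet (the way the drawer shuts), y left, z up. The upper half of the face is flat; a cup pull 70 wide sticks out 18 from the lower half, its top 43 below the upper edge. Side walls end 21 below that edge, the floor lies 66 below it.
- box_lid (a joint): Lid of the slide box. Value in rad: 0 = fully shut on the box, grows as it opens, 1.57 = standing upright, stop at 1.95 (leaning outwards); starts 1.2 to 1.85. Stiff hinge (about 0.025 N m): the lid stays at any angle where it is left, so it must be pressed down until shut.
- lid_hinge (a point): Middle of the lid's hinge line, on the left long side of the slide box, 21 above the box's underside. Axes move with the lid: x runs along the hinge, away from the robot; when the lid is shut y points left, z up and the lid reaches 87 towards -y and 15 towards +z (its outer face is the z = 15 plane). It opens upwards and to the left.
- lid_edge (a point): Middle of the lid's free edge, on its outer face: at y = -87, z = 15 in the axes of lid_hinge.
- box_mid (a point): Centre of the open slide box: a pale plastic 25-place microscope slide box, 100 (x) by 87 (y) by 36 high when shut (base 21, lid 15), glass slides on edge in it, total about 0.26 kg; it lies loose on the floor of the top drawer. Point: middle, 18 above its underside. x along the hinge (away from the robot), y left, z up.
- slide_pack_mid (a point): Centre of a closed pack of new slides, 80 by 52 by 28 high, lying loose in the same drawer, to the right of the slide box; travels with the drawer.
- oil_bottle_mid (a point): Small amber immersion oil bottle, 27 across, 63 high, standing loose on the bench to the left of the drawer. Point: on its axis, 30 up. Leave it.
- stain_jar_mid (a point): Glass staining jar with lid, 60 across, 92 high, on the bench to the left of the drawer. Point: on its axis, 46 up. Leave it.
- mailer_mid (a point): White plastic slide mailer, 84 by 32 by 18 high, lying on the bench to the right of the drawer. Point: its centre. Leave it.
- mouse_mid (a point): Black computer mouse, 110 by 58 by 35 high, on the bench, left. Leave it.
- dish_mid (a point): Clear plastic Petri dish, 91 across, 16 high, on the bench, right. Leave it.
- marker_mid (a point): Marker pen with black cap, 138 long, 12 thick, lying on the bench, right. Leave it.

How it is judged:
By the outcome, as a careful person would: the job done as asked, in the order asked, and still so for the second after the job is handed in, with the robot touching nothing.
It also fails if it takes over 56 s, if anything falls off the work surface, if the arm or the gripper's body presses on something with over 40 N, if the wrist force passes 120 N, or if a joint passes its speed limit or range.

## Working session

There is one attempt and no reset: what is moved stays moved. The work goes in short steps, Python scripts to look and compute and a tool call to move; the robot and the scene stay as the last step left them, time stands still between calls to the robot, and variables do not carry over. Pictures are saved under pics/ and viewed, at most 10 in all, crops included, and the job is handed in when it is done.

Besides the shell and the picture viewer there is one more tool, called after "Request:" by a JSON object that holds its "fn" and its "kwargs", one argument or row to a line. send_rows: Moves the arm, as the interface text tells. Its arguments: {"type":"object","properties":{"increments":{"type":"array","items":{"type":"object","properties":{"offset":{"type":"array","items":{"type":"number"}},"turn":{"type":"number"}}}},"grip":{"type":"number"},"grip_force":{"type":"number"}},"required":["increments"]}

```bash
ls; mkdir -p pics
python3 - <<'E'
from plant import env, viewer, job
import cv2, numpy as np
print(env.get_obs(), env.grip_depth)
for n in ["scene","side"]:
    im,d=viewer.get_image(n); cv2.imwrite(f"pics/{n}0.png",im[:,:,::-1]); np.save(f"pics/{n}0.npy",d)
    print(n,viewer.camera_params(n))
E
```

```text
pics
{'t': 0.0, 'q': array([ 6.09276676e+01,  7.13394102e+00,  9.46333127e+01,  2.70315968e-03,
        7.83513990e+01, -4.73251146e+00]), 'dq': array([-0.04464054,  0.0290527 ,  0.05421206, -0.00686198, -0.0371613 ,
       -0.04539884]), 'effort': array([ 7.88865163e-04, -4.17582071e+01, -3.59944081e+01,  7.75413215e-02,
        4.90562338e-02, -1.69542218e-04]), 'ee_pos': array([0.26759855, 0.59166202, 0.21338996]), 'tool_rot': array([[-9.11112992e-01,  4.12155335e-01, -1.04665373e-03],
       [ 4.12156607e-01,  9.11111265e-01, -1.78751053e-03],
       [ 2.16885998e-04, -2.06000932e-03, -9.99997855e-01]]), 'wrist_force': array([0.36553765, 0.4188529 , 0.33509772]), 'torque': array([ 3.76575260e-03, -4.45364036e-04,  6.63537755e-05]), 'grip_force': 0.0, 'gripper_width': 1.0034109141279268} 0.0188
scene {'camera_matrix': array([[365.84943515,   0.        , 320.60202069],
       [  0.        , 365.84943515, 205.87102388],
       [  0.        ,   0.        ,   1.        ]]), 'distortion': array([-0.00275245,  0.        ,  0.        ,  0.        ,  0.        ]), 'R': array([[ 0.04815122,  0.99861182, -0.02135176],
       [ 0.60619778, -0.04620597, -0.79397057],
       [-0.79385497,  0.02528726, -0.60758114]]), 't': array([-0.01190877, -0.19965776,  1.65296296])}
side {'camera_matrix': array([[444.27304538,   0.        , 316.66742727],
       [  0.        , 444.27304538, 196.26436102],
       [  0.        ,   0.        ,   1.        ]]), 'distortion': array([0.03082812, 0.        , 0.        , 0.        , 0.        ]), 'R': array([[ 0.84207399, -0.53921668,  0.01252077],
       [-0.29812599, -0.48466654, -0.8223255 ],
       [ 0.44948003,  0.68872615, -0.5688796 ]]), 't': array([-0.42870349,  0.27715161,  0.99442273])}
```

View pics/scene0.png

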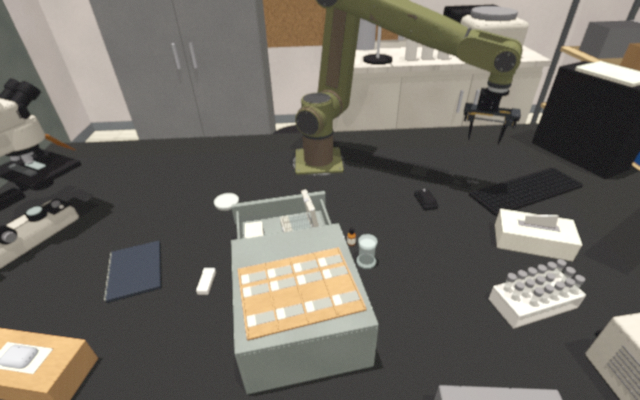

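View pics/side0.png

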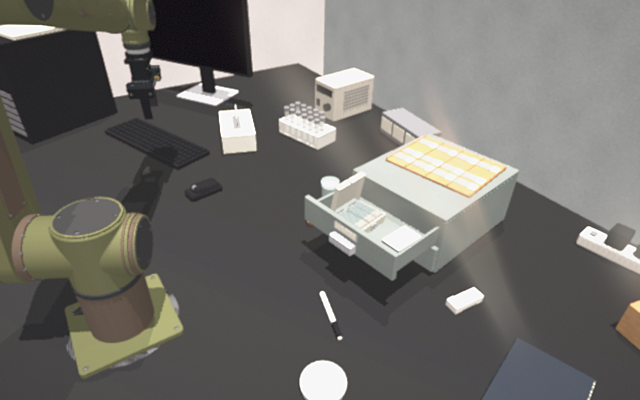

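Scene: drawer front's top edge from about (235,208) to (327,195), lid standing at about (310,208). Side: front's top edge (307,197) to (396,268), lid at about (350,190). Zooming in on both.

```bash
cat > h.py <<'E'
import cv2, numpy as np
from plant import env, viewer, job
def cloud(n,d,P=None):
    P=P or viewer.camera_params(n)
    v,u=np.mgrid[0:400,0:640].astype(np.float32)
    p=cv2.undistortPoints(np.stack([u,v],-1).reshape(-1,1,2),P["camera_matrix"],P["distortion"]).reshape(400,640,2)
    c=np.dstack([p,np.ones((400,640))])*d[...,None]
    X=(c-P["t"])@P["R"]; X[d<=0]=np.nan
    return X
def ray(n,u,v,P=None):
    P=P or viewer.camera_params(n)
    p=cv2.undistortPoints(np.array([[[u,v]]],float),P["camera_matrix"],P["distortion"])[0,0]
    return -P["R"].T@P["t"], P["R"].T@np.array([*p,1])
def onz(n,u,v,z,P=None):
    o,r=ray(n,u,v,P); return o+r*(z-o[2])/r[2]
E
python3 - <<'E'
from h import *
a=cv2.imread("pics/side0.png")[165:285,290:450]; b=cv2.imread("pics/scene0.png")[180:270,225:385]
cv2.imwrite("pics/c1.png",cv2.resize(a,(800,600),interpolation=cv2.INTER_CUBIC))
cv2.imwrite("pics/c2.png",cv2.resize(b,(800,450),interpolation=cv2.INTER_CUBIC))
for n,pts in dict(side=[(350,190),(355,180),(307,197),(396,268),(352,232),(400,240),(345,186),(365,215)],scene=[(235,208),(327,195),(310,200),(312,210),(254,230),(350,237),(367,245)]).items():
    X=cloud(n,np.load(f"pics/{n}0.npy"))
    for u,v in pts: print(n,u,v,X[v,u].round(3), onz(n,u,v,.167).round(3))
E
```

```text
side 350 190 [ 0.583 -0.038  0.168] [ 0.584 -0.038  0.167]
side 355 180 [ 0.584 -0.054  0.206] [ 0.623 -0.006  0.167]
side 307 197 [ 0.475 -0.004  0.165] [ 0.474 -0.007  0.167]
side 396 268 [ 0.528 -0.286  0.126] [ 0.495 -0.317  0.167]
side 352 232 [ 0.496 -0.166  0.156] [ 0.488 -0.177  0.167]
side 400 240 [ 0.597 -0.221  0.127] [ 0.561 -0.254  0.167]
side 345 186 [ 0.549 -0.061  0.204] [ 0.584 -0.016  0.167]
side 365 215 [ 0.588 -0.099  0.125] [ 0.551 -0.142  0.167]
scene 235 208 [ 0.527 -0.275  0.159] [ 0.538 -0.272  0.167]
scene 327 195 [0.269 0.024 0.006] [0.492 0.012 0.167]
scene 310 200 [ 0.579 -0.042  0.215] [ 0.515 -0.042  0.167]
scene 312 210 [ 0.619 -0.038  0.209] [ 0.566 -0.038  0.167]
scene 254 230 [ 0.605 -0.213  0.132] [ 0.645 -0.204  0.167]
scene 350 237 [0.554 0.082 0.039] [0.694 0.063 0.167]
scene 367 245 [0.653 0.12  0.094] [0.728 0.104 0.167]
```

View pics/c1.png

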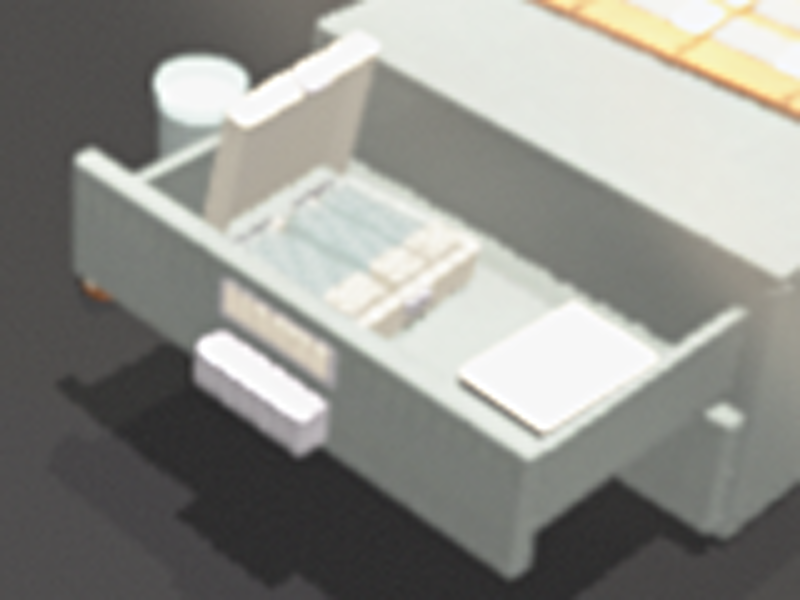

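View pics/c2.png

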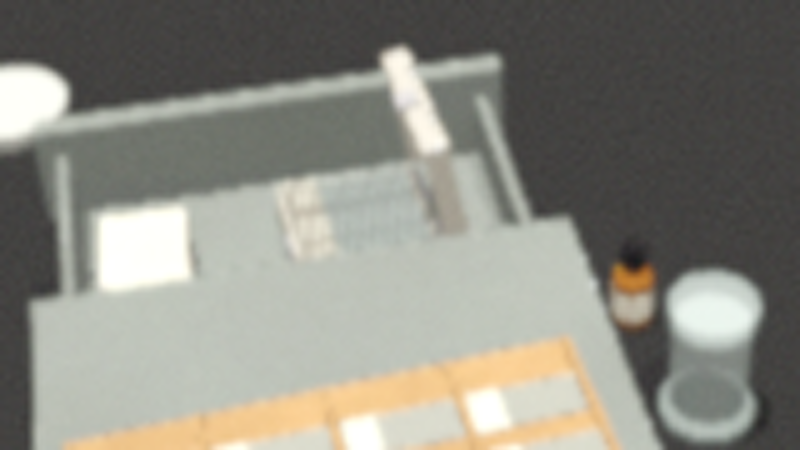

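Crop of side: front's outer top edge runs (305,196.6) to (394,257.4); lid top edge is at crop (230,115)–(375,45), box right of it, slide pack white at (560,365). Crop of scene confirms lid near upright, oil bottle/jar left outside. Fitting the frame next.

Run:
```python
from h import *
A=onz("side",305.0,196.4,.167);B=onz("side",394.4,257.2,.167)
print(A,B,np.linalg.norm(A-B))
X=cloud("side",np.load("pics/side0.npy")); Y=cloud("scene",np.load("pics/scene0.npy"))
y=(A-B)/np.linalg.norm(A-B); x=np.array([y[1],-y[0],0]); M=(A+B)/2
print("yaw",np.degrees(np.arctan2(x[1],x[0])),"mid",M)
# face points
def loc(X): return np.dstack([(X-M)@x,(X-M)@y,X[...,2]])
L=loc(X); S=loc(Y)
f=(abs(L[...,0])<.012)&(abs(L[...,1])<.14)&(L[...,2]>.13)&(L[...,2]<.16)
p=X[f]; k=np.polyfit(p[:,1],p[:,0],1); print("face fit: x=",k,"yaw",np.degrees(np.arctan(-k[0])),"n",f.sum(), "local x med",np.median(L[f][:,0]), "y range",L[f][:,1].min(),L[f][:,1].max())
for nm,Q in(("side",L),("scene",S)):
    m=(Q[...,0]>.02)&(Q[...,0]<.2)&(abs(Q[...,1])<.14)&(Q[...,2]>.180)&(Q[...,2]<.26)
    q=Q[m]; print(nm,"lid",m.sum(),np.percentile(q,[2,50,98],axis=0).round(3).tolist())
    t=q[q[:,2]>np.percentile(q[:,2],97)-.012]; print(" top",np.percentile(t,[3,50,97],axis=0).round(3).tolist(), np.polyfit(t[:,0],t[:,1],1))
    c=(Q[...,0]>.1)&(Q[...,0]<.2)&(abs(Q[...,1])<.14)&(Q[...,2]>.165)&(Q[...,2]<.18); print(" carcass front x", np.percentile(Q[c][:,0],[1,3,5,10]).round(3))
    b=(Q[...,0]>.02)&(Q[...,0]<.16)&(abs(Q[...,1])<.14)&(Q[...,2]>.115)&(Q[...,2]<.16)
    im=cv2.imread(f"pics/{nm}0.png"); 
    for zz in [.11,.12,.13,.14,.15,.16,.17,.18,.19,.2,.21]:
        e=(Q[...,0]>.06)&(Q[...,0]<.09)&(abs(Q[...,1])<.14)&(abs(Q[...,2]-zz)<.005)
        r=Q[e]
        if len(r): print("  z",zz,len(r),"y",np.percentile(r[:,1],[0,10,50,90,100]).round(3))
```

```text
[ 0.47084078 -0.00182692  0.167     ] [ 0.51369625 -0.29036854  0.167     ] 0.2917068016451903
yaw 8.448062498919388 mid [ 0.49226851 -0.14609773  0.167     ]
face fit: x= [-0.16558685  0.46967212] yaw 9.402114632007125 n 894 local x med 0.0017034952383577068 y range -0.13986756162587122 0.1398485553806345
side lid 285 [[0.041, 0.072, 0.181], [0.085, 0.082, 0.206], [0.14, 0.094, 0.21]]
 top [[0.042, 0.072, 0.2], [0.086, 0.08, 0.208], [0.139, 0.09, 0.21]] [0.07463994 0.07403909]
 carcass front x [0.106 0.122 0.138 0.176]
  z 0.11 53 y [-0.133 -0.132 -0.001  0.134  0.136]
  z 0.12 235 y [-0.133 -0.13   0.019  0.088  0.136]
  z 0.13 372 y [-0.133 -0.11  -0.069  0.097  0.137]
  z 0.14 70 y [-0.133 -0.132  0.096  0.134  0.137]
  z 0.15 45 y [-0.132 -0.131  0.095  0.136  0.138]
  z 0.16 23 y [0.092 0.092 0.093 0.094 0.096]
  z 0.17 20 y [0.09  0.09  0.091 0.094 0.095]
  z 0.18 20 y [0.089 0.089 0.09  0.092 0.092]
  z 0.19 8 y [0.088 0.088 0.09  0.091 0.091]
  z 0.2 3 y [0.074 0.074 0.075 0.075 0.076]
  z 0.21 55 y [0.072 0.074 0.08  0.086 0.09 ]
scene lid 177 [[0.044, -0.038, 0.18], [0.119, 0.085, 0.211], [0.197, 0.097, 0.215]]
 top [[0.046, 0.074, 0.206], [0.1, 0.083, 0.212], [0.142, 0.093, 0.215]] [0.08999419 0.07463067]
 carcass front x [0.139 0.141 0.177 0.18 ]
  z 0.11 53 y [-0.124 -0.056 -0.01   0.133  0.135]
  z 0.12 49 y [-0.125 -0.058  0.044  0.099  0.136]
  z 0.13 250 y [-0.109 -0.097  0.015  0.074  0.136]
  z 0.14 10 y [-0.125 -0.125  0.005  0.135  0.136]
  z 0.15 22 y [-0.129 -0.129  0.004  0.139  0.14 ]
  z 0.21 27 y [0.074 0.075 0.082 0.088 0.091]
```

Request:
{"fn": "send_rows", "kwargs": {
  "increments": [
    {"offset": [0,0,-1],"turn": -0.13},
    {"offset": [0,0,-1.5],"turn": -0.13},
    {"offset": [0,0,-1.5],"turn": -0.13},
    {"offset": [0,0,-1.5],"turn": -0.13},
    {"offset": [0,0,-1],"turn": -0.13}
  ],
  "grip": -1
}}

```text
t: 0.6
ee_pos: [0.2679, 0.5923, 0.2804]
tool_rot: [[-0.974, -0.229, 0.0], [-0.229, 0.974, 0.0], [-0.0, 0.0, -1.0]]
wrist_force: [0.0, 0.8, 0.7]
gripper_width: 0.634
grip_force: 0.0
```

Request:
{"fn": "send_rows", "kwargs": {
  "increments": [
    {"offset": [-0.3,-1.4,0]},
    {"offset": [-0.6,-2.4,0]},
    {"offset": [-0.8,-3.5,0]},
    {"offset": [-0.8,-3.5,0]},
    {"offset": [-0.8,-3.5,0]},
    {"offset": [-0.8,-3.5,0]},
    {"offset": [-0.8,-3.5,0]},
    {"offset": [-0.8,-3.5,0]},
    {"offset": [-0.8,-3.5,0]},
    {"offset": [-0.8,-3.5,0]},
    {"offset": [-0.8,-3.5,0]},
    {"offset": [-0.8,-3.5,0]},
    {"offset": [-0.8,-3.5,0]},
    {"offset": [-0.8,-3.5,0]},
    {"offset": [-0.8,-3.5,0]},
    {"offset": [-0.8,-3.5,0]},
    {"offset": [-0.8,-3.5,0]},
    {"offset": [-0.8,-3.5,0]},
    {"offset": [-0.7,-2.8,0]},
    {"offset": [-0.4,-1.5,0]}
  ]
}}

```text
invalid input at $.increments[0]: expected keys offset, turn
```

Request:
{"fn": "send_rows", "kwargs": {
  "increments": [
    {"offset": [-0.3,-1.4,0],"turn": 0},
    {"offset": [-0.6,-2.4,0],"turn": 0},
    {"offset": [-0.8,-3.5,0],"turn": 0},
    {"offset": [-0.8,-3.5,0],"turn": 0},
    {"offset": [-0.8,-3.5,0],"turn": 0},
    {"offset": [-0.8,-3.5,0],"turn": 0},
    {"offset": [-0.8,-3.5,0],"turn": 0},
    {"offset": [-0.8,-3.5,0],"turn": 0},
    {"offset": [-0.8,-3.5,0],"turn": 0},
    {"offset": [-0.8,-3.5,0],"turn": 0},
    {"offset": [-0.8,-3.5,0],"turn": 0},
    {"offset": [-0.8,-3.5,0],"turn": 0},
    {"offset": [-0.8,-3.5,0],"turn": 0},
    {"offset": [-0.8,-3.5,0],"turn": 0},
    {"offset": [-0.8,-3.5,0],"turn": 0},
    {"offset": [-0.8,-3.5,0],"turn": 0},
    {"offset": [-0.8,-3.5,0],"turn": 0},
    {"offset": [-0.8,-3.5,0],"turn": 0},
    {"offset": [-0.7,-2.8,0],"turn": 0},
    {"offset": [-0.4,-1.5,0],"turn": 0}
  ]
}}

```text
t: 2.6
ee_pos: [0.5549, -0.0021, 0.2782]
tool_rot: [[-0.976, -0.218, -0.002], [-0.218, 0.976, -0.0], [0.002, 0.0, -1.0]]
wrist_force: [-0.5, 0.3, 0.0]
gripper_width: 0.001
grip_force: 0.0
```

Run:
```python
from h import *
P=viewer.camera_params("wrist"); im,d=viewer.get_image("wrist"); np.save("pics/w1.npy",d)
s,_=viewer.get_image("side")
cv2.imwrite("pics/w1.png",im[:,:,::-1]); print(env.get_obs()["ee_pos"])
X=cloud("wrist",d,P)
u=np.array([-.229,.974,0]); a=np.array([.974,.229,0]); H=np.array([.5687,-.0487,.122])
Q=np.dstack([(X-H)@a,(X-H)@u,X[...,2]])
for zz in np.arange(.12,.225,.01):
    for x0 in(-.035,0,.035):
        e=(abs(Q[...,0]-x0)<.01)&(abs(Q[...,1])<.04)&(abs(Q[...,2]-zz)<.005); r=Q[e][:,1]
        if len(r)>3: print(zz.round(3),x0,len(r),np.percentile(r,[2,50,98]).round(3))
e=(abs(Q[...,0])<.1)&(abs(Q[...,1])<.04)&(Q[...,2]>.19)&(Q[...,2]<.23);r=Q[e]; print(np.percentile(r,[1,50,99],axis=0).round(3))
cv2.imwrite("pics/ws.png",np.hstack([cv2.resize(im[:,:,::-1],(480,300)),cv2.resize(s[120:320,230:430,::-1],(300,300))]))
```

```text
[ 0.55501383 -0.00111334  0.27846269]
0.12 -0.035 106 [-0.039 -0.029 -0.004]
0.12 0 76 [-0.04  -0.036  0.019]
0.12 0.035 41 [-0.04  -0.038  0.019]
0.13 -0.035 122 [-0.04  -0.029  0.019]
0.13 0 102 [-0.039 -0.031  0.019]
0.13 0.035 80 [-0.04   0.017  0.019]
0.14 -0.035 49 [0.016 0.017 0.017]
0.14 0 45 [0.016 0.017 0.017]
0.14 0.035 39 [0.016 0.016 0.017]
0.15 -0.035 62 [0.014 0.015 0.016]
0.15 0 53 [0.014 0.015 0.016]
0.15 0.035 46 [0.014 0.015 0.016]
0.16 -0.035 62 [0.012 0.013 0.014]
0.16 0 60 [0.013 0.013 0.014]
0.16 0.035 54 [0.012 0.013 0.014]
0.17 -0.035 74 [0.011 0.012 0.013]
0.17 0 61 [0.011 0.012 0.013]
0.17 0.035 59 [0.011 0.012 0.013]
0.18 -0.035 82 [0.009 0.01  0.011]
0.18 0 76 [0.009 0.01  0.011]
0.18 0.035 63 [0.009 0.01  0.011]
0.19 -0.035 87 [0.007 0.008 0.009]
0.19 0 80 [0.007 0.008 0.009]
0.19 0.035 70 [0.007 0.008 0.009]
0.2 -0.035 108 [0.005 0.007 0.008]
0.2 0 95 [0.006 0.007 0.008]
0.2 0.035 84 [0.006 0.007 0.008]
0.21 -0.035 502 [-0.01  -0.002  0.005]
0.21 0 528 [-0.013 -0.003  0.006]
0.21 0.035 343 [-0.01  -0.002  0.006]
[[-0.047 -0.012  0.191]
 [-0.005  0.001  0.208]
 [ 0.043  0.008  0.211]]
```

View pics/ws.png

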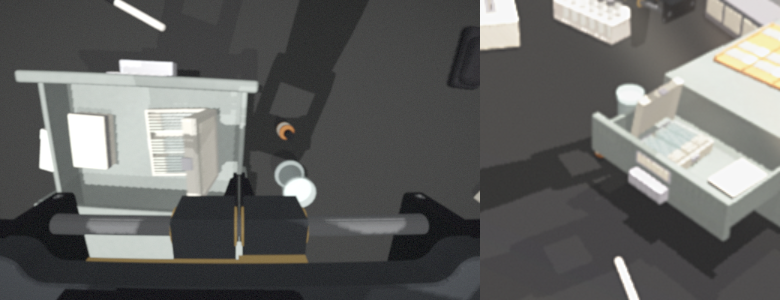

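Wrist view: lid outer face confirmed upright-ish (angle ≈1.40 rad), square to the tool, fingers left of it and clear. Descending and approaching.

Request:
{"fn": "send_rows", "kwargs": {
  "increments": [
    {"offset": [0,0,1],"turn": 0},
    {"offset": [0,0,1.5],"turn": 0},
    {"offset": [0,0,1.5],"turn": 0},
    {"offset": [0,0,1.5],"turn": 0},
    {"offset": [0,-0.3,1.5],"turn": 0},
    {"offset": [0,-0.5,1],"turn": 0},
    {"offset": [0,-0.5,0],"turn": 0},
    {"offset": [0,-0.4,0],"turn": 0},
    {"offset": [0,0,0],"turn": 0}
  ]
}}

```text
t: 3.6
ee_pos: [0.5599, -0.0169, 0.2007]
tool_rot: [[-0.975, -0.222, 0.002], [-0.222, 0.975, -0.0], [-0.002, -0.001, -1.0]]
wrist_force: [0.3, -0.2, -0.4]
gripper_width: 0.008
grip_force: 0.0
```

Request:
{"fn": "send_rows", "kwargs": {
  "increments": [
    {"offset": [0,-0.4,0],"turn": 0},
    {"offset": [0,-0.4,0],"turn": 0},
    {"offset": [0,-0.4,0],"turn": 0},
    {"offset": [0,-0.4,0],"turn": 0},
    {"offset": [0,-0.4,0],"turn": 0},
    {"offset": [0,-0.4,0],"turn": 0},
    {"offset": [0,-0.4,0],"turn": 0},
    {"offset": [0,-0.35,0.1],"turn": 0},
    {"offset": [0,-0.35,0.1],"turn": 0},
    {"offset": [0,-0.35,0.1],"turn": 0},
    {"offset": [0,-0.35,0.1],"turn": 0},
    {"offset": [0,0,0],"turn": 0}
  ]
}}

```text
t: 4.8
ee_pos: [0.5685, -0.0575, 0.1954]
tool_rot: [[-0.975, -0.223, -0.0], [-0.223, 0.975, -0.0], [0.0, -0.0, -1.0]]
wrist_force: [0.8, 0.1, 1.0]
gripper_width: 0.005
grip_force: 0.0
```

```bash
cat > chk.py <<'E'
from h import *
P=viewer.camera_params("wrist"); im,d=viewer.get_image("wrist"); e=env.get_obs()
u=np.array([-.229,.974,0]); a=np.array([.974,.229,0]); H=np.array([.5687,-.0487,0])
p=e["ee_pos"]-H; print("tcp a,u,z",(p@a).round(4),(p@u).round(4),p[2].round(4),e["wrist_force"].round(2))
for n in("side","scene"):
    i,d=viewer.get_image(n); X=cloud(n,d)-H
    Q=np.dstack([X@a,X@u,X[...,2]])
    if n=="side": S=i
    for x0 in(-.035,.03):
        l=[]
        for uu in np.arange(-.12,.04,.01):
            m=(abs(Q[...,0]-x0)<.008)&(abs(Q[...,1]-uu)<.004)&(Q[...,2]<.22)&(Q[...,2]>.09); l.append((round(uu*1e3),int(np.median(Q[m][:,2])*1e3+.5)) if m.sum() else None)
        print(n,x0,l)
import sys
cv2.imwrite(sys.argv[1],np.hstack([cv2.resize(im[:,:,::-1],(400,250)),cv2.resize(S[140:290,270:470,::-1],(333,250))]))
E
python3 chk.py pics/k1.png
```

```text
tcp a,u,z -0.0022 -0.0083 0.1954 [-0.08  0.25  0.17]
side -0.035 [None, None, None, None, (-80, 121), (-70, 125), (-60, 127), (-50, 126), (-40, 126), (-30, 199), (-20, 203), (-10, 125), (0, 125), None, None, None]
side 0.03 [(-120, 100), (-110, 100), (-100, 100), (-90, 100), (-80, 119), (-70, 126), (-60, 126), (-50, 126), (-40, 126), (-30, 199), (-20, 127), (-10, 126), (0, 157), (10, 136), None, (30, 99)]
scene -0.035 [(-120, 103), (-110, 104), (-100, 105), (-90, 104), (-80, 122), (-70, 131), (-60, 130), (-50, 133), (-40, 131), (-30, 168), (-20, 208), (-10, 163), (0, 168), (10, 153), None, (30, 104)]
scene 0.03 [None, None, None, None, (-80, 134), (-70, 131), (-60, 131), (-50, 130), (-40, 131), (-30, 204), (-20, 208), (-10, 130), (0, 167), (10, 150), None, None]
```

View pics/k1.png

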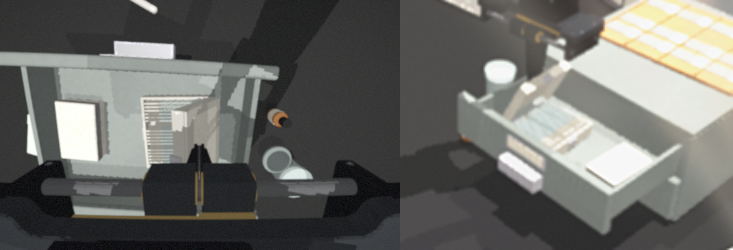

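Lid leans over the box with the finger behind it, the box has not moved. Following the arc down to about 0.2 rad.

Request:
{"fn": "send_rows", "kwargs": {
  "increments": [
    {"offset": [0,-0.25,0.1],"turn": 0},
    {"offset": [0,-0.3,0.12],"turn": 0},
    {"offset": [0,-0.34,0.16],"turn": 0},
    {"offset": [0,-0.34,0.17],"turn": 0},
    {"offset": [0,-0.34,0.18],"turn": 0},
    {"offset": [0,-0.34,0.18],"turn": 0},
    {"offset": [0,-0.3,0.22],"turn": 0},
    {"offset": [0,-0.3,0.23],"turn": 0},
    {"offset": [0,-0.3,0.25],"turn": 0},
    {"offset": [0,-0.3,0.25],"turn": 0},
    {"offset": [0,-0.25,0.28],"turn": 0},
    {"offset": [0,-0.25,0.3],"turn": 0},
    {"offset": [0,-0.25,0.3],"turn": 0},
    {"offset": [0,-0.25,0.3],"turn": 0},
    {"offset": [0,-0.2,0.33],"turn": 0},
    {"offset": [0,-0.18,0.33],"turn": 0},
    {"offset": [0,-0.17,0.33],"turn": 0},
    {"offset": [0,-0.17,0.33],"turn": 0},
    {"offset": [0,0,0],"turn": 0}
  ]
}}

```text
t: 6.85
ee_pos: [0.5789, -0.1042, 0.1513]
tool_rot: [[-0.975, -0.223, -0.001], [-0.223, 0.975, 0.0], [0.001, 0.001, -1.0]]
wrist_force: [-0.4, -0.3, -0.7]
gripper_width: 0.005
grip_force: 0.0
```

```bash
python3 chk.py pics/k2.png
```

```text
tcp a,u,z -0.0026 -0.0564 0.1516 [-0.07 -0.03 -0.59]
side -0.035 [None, None, None, None, (-80, 140), (-70, 150), (-60, 148), (-50, 147), (-40, 145), (-30, 143), (-20, 141), (-10, 140), (0, 138), None, None, None]
side 0.03 [(-120, 99), (-110, 100), (-100, 100), (-90, 100), (-80, 122), (-70, 151), (-60, 150), (-50, 149), None, None, (-20, 140), (-10, 139), (0, 137), None, None, None]
scene -0.035 [(-120, 104), (-110, 103), (-100, 103), (-90, 103), (-80, 127), (-70, 155), (-60, 156), None, (-40, 149), (-30, 149), (-20, 145), (-10, 144), (0, 143), (10, 140), (20, 104), (30, 106)]
scene 0.03 [None, None, None, None, (-80, 153), (-70, 156), (-60, 154), (-50, 152), (-40, 150), (-30, 149), (-20, 146), (-10, 144), (0, 140), (10, 139), None, None]
```

Request:
{"fn": "send_rows", "kwargs": {
  "increments": [
    {"offset": [0,-0.12,0.25],"turn": 0},
    {"offset": [0,-0.1,0.25],"turn": 0},
    {"offset": [0,-0.1,0.25],"turn": 0},
    {"offset": [0,-0.05,0.25],"turn": 0},
    {"offset": [0,0,0.2],"turn": 0},
    {"offset": [0,0,0.1],"turn": 0},
    {"offset": [0,0,0.1],"turn": 0},
    {"offset": [0,0,0],"turn": 0}
  ]
}}

```text
t: 7.8
ee_pos: [0.58, -0.1077, 0.1379]
tool_rot: [[-0.975, -0.223, -0.0], [-0.223, 0.975, 0.0], [0.0, 0.0, -1.0]]
wrist_force: [0.4, -0.9, 0.8]
gripper_width: 0.006
grip_force: 0.0
```

Request:
{"fn": "send_rows", "kwargs": {
  "increments": [
    {"offset": [0,0,0.1],"turn": 0},
    {"offset": [0,0,0.1],"turn": 0},
    {"offset": [0,0,0],"turn": 0},
    {"offset": [0,0,0],"turn": 0}
  ]
}}

```text
t: 8.2
ee_pos: [0.5806, -0.1077, 0.1373]
tool_rot: [[-0.975, -0.223, 0.001], [-0.223, 0.975, -0.0], [-0.001, -0.0, -1.0]]
wrist_force: [-1.4, 0.9, 5.8]
gripper_width: 0.004
grip_force: 2.7
```

```bash
python3 chk.py pics/k3.png
```

```text
tcp a,u,z -0.0019 -0.0602 0.1373 [-1.26  1.18  5.95]
side -0.035 [None, None, None, None, (-80, 130), (-70, 136), (-60, 136), (-50, 136), (-40, 136), (-30, 137), (-20, 136), (-10, 135), (0, 135), (10, 218), (20, 218), None]
side 0.03 [(-120, 100), (-110, 100), (-100, 100), (-90, 100), (-80, 123), (-70, 136), (-60, 136), (-50, 136), None, None, (-20, 135), (-10, 136), (0, 136), None, None, None]
scene -0.035 [(-120, 103), (-110, 104), (-100, 104), (-90, 103), (-80, 139), (-70, 140), None, None, (-40, 141), (-30, 141), (-20, 140), (-10, 141), (0, 140), None, (20, 105), (30, 105)]
scene 0.03 [None, None, None, None, (-80, 139), (-70, 140), (-60, 140), (-50, 141), (-40, 141), (-30, 140), (-20, 140), (-10, 140), (0, 140), None, (20, 219), None]
```

Lid is flat at 136–140 mm along its width and under 6 N. One final press, then lift and go in front of the drawer.

Request:
{"fn": "send_rows", "kwargs": {
  "increments": [
    {"offset": [0,0,0.1],"turn": 0},
    {"offset": [0,0,0],"turn": 0},
    {"offset": [0,0,-0.2],"turn": 0},
    {"offset": [0,0,-0.5],"turn": 0},
    {"offset": [0,0,-2],"turn": 0.07},
    {"offset": [0,0,-3],"turn": 0},
    {"offset": [0,0,-3],"turn": 0},
    {"offset": [1,-0.2,-2],"turn": 0},
    {"offset": [2.5,-0.4,-1],"turn": 0},
    {"offset": [3.5,-0.6,0],"turn": 0},
    {"offset": [3.5,-0.6,0],"turn": 0},
    {"offset": [2.5,-0.4,0],"turn": 0},
    {"offset": [1.5,-0.2,0],"turn": 0},
    {"offset": [0,0,0],"turn": 0}
  ]
}}

```text
t: 9.75
ee_pos: [0.4393, -0.1543, 0.252]
tool_rot: [[-0.988, -0.153, 0.0], [-0.153, 0.988, -0.0], [-0.0, -0.0, -1.0]]
wrist_force: [0.5, -0.3, -0.0]
gripper_width: 0.003
grip_force: 0.0
```

Run:
```python
from h import *
P=viewer.camera_params("wrist"); im,d=viewer.get_image("wrist"); e=env.get_obs()
print(e["ee_pos"])
a=np.array([.988,.156,0]);y=np.array([-.156,.988,0]); M=np.array([.492,-.146,0])
i,dd=viewer.get_image("side")
for n,D,PP in(("wrist",d,P),("side",dd,None)):
    X=cloud(n,D,PP)-M; Q=np.dstack([X@a,X@y,X[...,2]])
    m=(abs(Q[...,0])<.03)&(abs(Q[...,1])<.17)&(abs(Q[...,2]-.163)<.007);r=Q[m]
    for c in(-.12,-.06,0,.06,.12):
        k=r[abs(r[:,1]-c)<.02]; print(n,c,len(k),np.percentile(k,[2,50,98],axis=0).round(4)[:,[0,2]].tolist() if len(k) else "")
    if len(r): print("y ext",np.percentile(r[:,1],[.5,99.5]))
    m=(Q[...,0]>.03)&(Q[...,0]<.14)&(Q[...,1]>-.02)&(Q[...,1]<.1)&(Q[...,2]>.12)&(Q[...,2]<.165); print("lid z",np.percentile(Q[m][:,2],[5,50,95,99]))
cv2.imwrite("pics/k4.png",np.hstack([cv2.resize(im[:,:,::-1],(400,250)),cv2.resize(i[140:290,270:470,::-1],(333,250))]))
```

```text
[ 0.44015291 -0.15407853  0.25203768]
wrist -0.12 679 [[0.004, 0.1567], [0.0081, 0.1655], [0.0168, 0.1672]]
wrist -0.06 139 [[0.0038, 0.1561], [0.0047, 0.1614], [0.0136, 0.1672]]
wrist 0 2 [[0.0033, 0.1575], [0.0034, 0.1578], [0.0035, 0.1581]]
wrist 0.06 208 [[0.0028, 0.1561], [0.0036, 0.1608], [0.0139, 0.1669]]
wrist 0.12 691 [[0.0023, 0.1567], [0.0064, 0.1655], [0.0151, 0.1671]]
y ext [-0.14231944  0.14941784]
lid z [0.12971549 0.13552453 0.13690669 0.13733326]
side -0.12 127 [[0.002, 0.1566], [0.0055, 0.1646], [0.0163, 0.1679]]
side -0.06 113 [[0.0017, 0.1569], [0.0059, 0.165], [0.0161, 0.1673]]
side 0 99 [[0.0013, 0.1571], [0.0057, 0.1645], [0.0153, 0.1677]]
side 0.06 88 [[0.001, 0.1564], [0.0049, 0.1649], [0.0156, 0.1675]]
side 0.12 79 [[0.001, 0.1575], [0.0043, 0.1649], [0.0147, 0.1671]]
y ext [-0.14448464  0.14593681]
lid z [0.12647198 0.13575995 0.13792732 0.13886659]
```

View pics/k4.png

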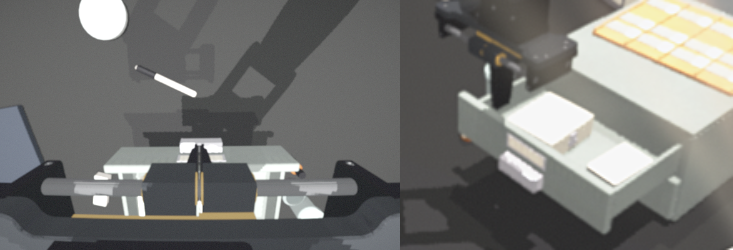

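The lid is shut and the fingers are in front of the panel's middle. Descend and approach slowly.

Request:
{"fn": "send_rows", "kwargs": {
  "increments": [
    {"offset": [0,0,1],"turn": 0},
    {"offset": [0,0,2],"turn": 0},
    {"offset": [0,0,2.5],"turn": 0},
    {"offset": [0,0,2.5],"turn": 0},
    {"offset": [0,0,1.7],"turn": 0},
    {"offset": [0,0,1],"turn": 0},
    {"offset": [-0.6,0,0],"turn": 0},
    {"offset": [-1,0,0],"turn": 0},
    {"offset": [-1,0,0],"turn": 0},
    {"offset": [-0.7,0,0],"turn": 0},
    {"offset": [-0.4,0,0],"turn": 0},
    {"offset": [-0.3,0,0],"turn": 0},
    {"offset": [-0.2,0,0],"turn": 0},
    {"offset": [-0.2,0,0],"turn": 0},
    {"offset": [-0.2,0,0],"turn": 0},
    {"offset": [-0.2,0,0],"turn": 0},
    {"offset": [-0.2,0,0],"turn": 0},
    {"offset": [-0.2,0,0],"turn": 0}
  ]
}}

```text
t: 11.65
ee_pos: [0.4919, -0.1458, 0.1451]
tool_rot: [[-0.988, -0.155, -0.0], [-0.155, 0.988, 0.0], [0.0, 0.0, -1.0]]
wrist_force: [-1.6, 1.0, 0.6]
gripper_width: 0.002
grip_force: 0.8
```

Request:
{"fn": "send_rows", "kwargs": {
  "increments": [
    {"offset": [-0.25,0,0],"turn": 0},
    {"offset": [-0.3,0,0],"turn": 0},
    {"offset": [-0.3,0,0],"turn": 0},
    {"offset": [-0.35,0,0],"turn": 0},
    {"offset": [-0.35,0,0],"turn": 0},
    {"offset": [-0.4,0,0],"turn": 0},
    {"offset": [-0.4,0,0],"turn": 0},
    {"offset": [-0.4,0,0],"turn": 0},
    {"offset": [-0.4,0,0],"turn": 0},
    {"offset": [-0.4,0,0],"turn": 0},
    {"offset": [-0.4,0,0],"turn": 0},
    {"offset": [-0.4,0,0],"turn": 0},
    {"offset": [-0.4,0,0],"turn": 0},
    {"offset": [-0.4,0,0],"turn": 0},
    {"offset": [-0.4,0,0],"turn": 0},
    {"offset": [-0.4,0,0],"turn": 0},
    {"offset": [-0.4,0,0],"turn": 0},
    {"offset": [-0.4,0,0],"turn": 0},
    {"offset": [-0.3,0,0],"turn": 0},
    {"offset": [-0.2,0,0],"turn": 0}
  ]
}}

```text
t: 13.65
ee_pos: [0.5639, -0.1347, 0.1451]
tool_rot: [[-0.988, -0.155, 0.0], [-0.155, 0.988, -0.0], [-0.0, -0.0, -1.0]]
wrist_force: [-1.9, 0.2, -0.9]
gripper_width: 0.004
grip_force: 0.8
```

Run:
```python
from h import *
e=env.get_obs(); print(e["ee_pos"],e["wrist_force"].round(1))
a=np.array([.988,.153,0]);y=np.array([-.153,.988,0]); M=np.array([.492,-.146,0])
print("tcp loc",(e["ee_pos"]-M)@a,(e["ee_pos"]-M)@y)
i,d=viewer.get_image("side"); s,_=viewer.get_image("scene")
X=cloud("side",d)-M; Q=np.dstack([X@a,X@y,X[...,2]])
for nm,z0,z1 in(("panel",.155,.171),("carc",.1725,.182)):
    m=(abs(Q[...,1]+.06)<.08)&(Q[...,2]>z0)&(Q[...,2]<z1)&(Q[...,0]>-.02)&(Q[...,0]<.3); print(nm,m.sum(),np.percentile(Q[m][:,0],[1,5,25,50,90]).round(3))
cv2.imwrite("pics/k5.png",np.hstack([cv2.resize(i[120:300,250:490,::-1],(400,300)),cv2.resize(s[150:270,210:370,::-1],(400,300))]))
```

```text
[ 0.56390083 -0.13469969  0.14507629] [-1.9  0.2 -0.9]
tcp loc 0.07276696471579519 0.00016388441935830434
panel 536 [0.06  0.063 0.085 0.088 0.18 ]
carc 1488 [0.061 0.181 0.213 0.244 0.291]
```

View pics/k5.png

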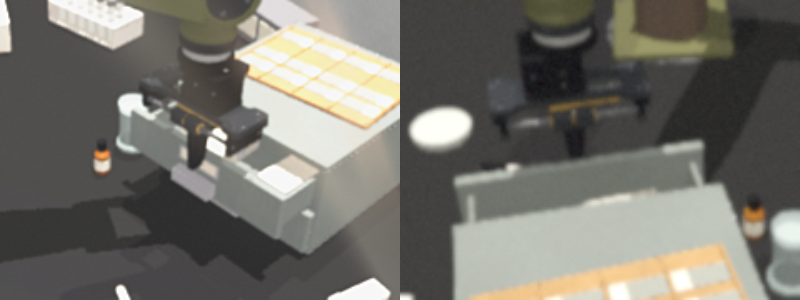

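Drawer half in, fingers square on the upper face, carcass front at about 0.181 → about 8 cm to go. Continue, slow near the end.

Request:
{"fn": "send_rows", "kwargs": {
  "increments": [
    {"offset": [-0.25,0,0],"turn": 0},
    {"offset": [-0.3,0,0],"turn": 0},
    {"offset": [-0.35,0,0],"turn": 0},
    {"offset": [-0.4,0,0],"turn": 0},
    {"offset": [-0.4,0,0],"turn": 0},
    {"offset": [-0.4,0,0],"turn": 0},
    {"offset": [-0.4,0,0],"turn": 0},
    {"offset": [-0.4,0,0],"turn": 0},
    {"offset": [-0.4,0,0],"turn": 0},
    {"offset": [-0.4,0,0],"turn": 0},
    {"offset": [-0.4,0,0],"turn": 0},
    {"offset": [-0.4,0,0],"turn": 0},
    {"offset": [-0.4,0,0],"turn": 0},
    {"offset": [-0.4,0,0],"turn": 0},
    {"offset": [-0.4,0,0],"turn": 0},
    {"offset": [-0.4,0,0],"turn": 0},
    {"offset": [-0.3,0,0],"turn": 0},
    {"offset": [-0.2,0,0],"turn": 0},
    {"offset": [-0.1,0,0],"turn": 0},
    {"offset": [-0.1,0,0],"turn": 0}
  ]
}}

```text
t: 15.75
ee_pos: [0.6307, -0.1241, 0.1449]
tool_rot: [[-0.988, -0.155, -0.0], [-0.155, 0.988, 0.0], [0.0, 0.0, -1.0]]
wrist_force: [-1.3, 1.0, 0.5]
gripper_width: 0.006
grip_force: 0.8
```

Request:
{"fn": "send_rows", "kwargs": {
  "increments": [
    {"offset": [-0.1,0,0],"turn": 0},
    {"offset": [-0.1,0,0],"turn": 0},
    {"offset": [-0.1,0,0],"turn": 0},
    {"offset": [-0.1,0,0],"turn": 0},
    {"offset": [-0.1,0,0],"turn": 0},
    {"offset": [-0.1,0,0],"turn": 0},
    {"offset": [-0.1,0,0],"turn": 0},
    {"offset": [-0.1,0,0],"turn": 0}
  ]
}}

```text
t: 16.55
ee_pos: [0.6386, -0.1229, 0.1449]
tool_rot: [[-0.988, -0.155, -0.0], [-0.155, 0.988, -0.0], [0.0, 0.0, -1.0]]
wrist_force: [-1.7, 0.2, -0.3]
gripper_width: 0.006
grip_force: 0.8
```

Request:
{"fn": "send_rows", "kwargs": {
  "increments": [
    {"offset": [-0.1,0,0],"turn": 0},
    {"offset": [-0.1,0,0],"turn": 0},
    {"offset": [-0.1,0,0],"turn": 0},
    {"offset": [-0.1,0,0],"turn": 0},
    {"offset": [-0.1,0,0],"turn": 0}
  ]
}}

```text
t: 17.05
ee_pos: [0.6432, -0.1222, 0.145]
tool_rot: [[-0.988, -0.155, -0.001], [-0.155, 0.988, -0.0], [0.001, 0.0, -1.0]]
wrist_force: [-5.2, -0.8, 0.8]
gripper_width: 0.006
grip_force: 2.6
```

Request:
{"fn": "send_rows", "kwargs": {
  "increments": [
    {"offset": [-0.1,0,0],"turn": 0},
    {"offset": [-0.1,0,0],"turn": 0},
    {"offset": [-0.1,0,0],"turn": 0}
  ]
}}

```text
t: 17.35
ee_pos: [0.6432, -0.1221, 0.145]
tool_rot: [[-0.988, -0.155, -0.01], [-0.155, 0.988, -0.001], [0.01, 0.001, -1.0]]
wrist_force: [-17.1, -1.8, 7.9]
gripper_width: 0.003
grip_force: 8.4
```

Hard stop reached (position stalled, 17 N). Back off and check.

Request:
{"fn": "send_rows", "kwargs": {
  "increments": [
    {"offset": [0.2,0,0],"turn": 0},
    {"offset": [0.3,0,0],"turn": 0},
    {"offset": [0.6,0,0],"turn": 0},
    {"offset": [1.5,0,0],"turn": 0},
    {"offset": [3,0,0],"turn": 0},
    {"offset": [4,0,-1],"turn": 0},
    {"offset": [4,0,-2],"turn": 0},
    {"offset": [3,0,-2],"turn": 0},
    {"offset": [1.5,0,-1],"turn": 0},
    {"offset": [0,0,0],"turn": 0}
  ]
}}

```text
t: 18.35
ee_pos: [0.4678, -0.1505, 0.2078]
tool_rot: [[-0.988, -0.153, 0.006], [-0.153, 0.988, -0.003], [-0.005, -0.003, -1.0]]
wrist_force: [0.8, -0.4, -0.2]
gripper_width: 0.003
grip_force: 0.0
```

Run:
```python
from h import *
a=np.array([.988,.153,0]);y=np.array([-.153,.988,0]); M=np.array([.492,-.146,0])
i,d=viewer.get_image("side"); s,_=viewer.get_image("scene")
X=cloud("side",d)-M; Q=np.dstack([X@a,X@y,X[...,2]])
for c in(-.1,0,.1):
    m=(abs(Q[...,1]-c)<.02)&(Q[...,2]>.13)&(Q[...,2]<.16)&(Q[...,0]>.1)&(Q[...,0]<.3); print("face",c,m.sum(),np.percentile(Q[m][:,0],[5,50,95]).round(4))
cv2.imwrite("pics/k6.png",np.hstack([cv2.resize(i[120:300,250:490,::-1],(400,300)),cv2.resize(s[150:270,210:370,::-1],(400,300))]))
```

```text
face -0.1 146 [0.1627 0.1653 0.1677]
face 0 130 [0.1609 0.1632 0.1659]Traceback (most recent call last):
  File "<stdin>", line 6, in <module>
    return _quantile_unchecked(
        a, q, axis, out, overwrite_input, method, keepdims, weights)
    return _ureduce(a,
                    func=_quantile_ureduce_func,
    ...<5 lines>...
                    overwrite_input=overwrite_input,
                    method=method)
    r = func(a, **kwargs)
    result = _quantile(arr,
                       quantiles=q,
    ...<2 lines>...
                       out=out,
                       weights=wgt)
    slices_having_nans = np.isnan(arr[-1, ...])
                                  ~~~^^^^^^^^^
IndexError: index -1 is out of bounds for axis 0 with size 0
```

Run:
```python
from h import *
a=np.array([.988,.153,0]);y=np.array([-.153,.988,0]); M=np.array([.492,-.146,0])
i,d=viewer.get_image("side"); s,_=viewer.get_image("scene")
X=cloud("side",d)-M; Q=np.dstack([X@a,X@y,X[...,2]])
for z0,z1 in((.13,.16),(.05,.075),(.02,.04)):
  for c in(-.13,-.1,-.06,-.02):
    m=(abs(Q[...,1]-c)<.01)&(Q[...,2]>z0)&(Q[...,2]<z1)&(Q[...,0]>.1)&(Q[...,0]<.3)
    if m.sum(): print("face",z0,c,m.sum(),np.percentile(Q[m][:,0],[5,50,95]).round(4))
cv2.imwrite("pics/k6.png",np.hstack([cv2.resize(i[120:300,250:490,::-1],(400,300)),cv2.resize(s[150:270,210:370,::-1],(400,300))]))
```

```text
face 0.13 -0.13 77 [0.163  0.1653 0.1671]
face 0.13 -0.1 79 [0.1627 0.1654 0.1672]
face 0.13 -0.06 66 [0.163  0.1653 0.1676]
face 0.13 -0.02 66 [0.161  0.1636 0.1655]
face 0.05 -0.13 56 [0.1633 0.1656 0.1684]
face 0.05 -0.1 57 [0.1625 0.1647 0.167 ]
face 0.05 -0.06 50 [0.1628 0.1649 0.1668]
face 0.05 -0.02 44 [0.1604 0.1629 0.1659]
face 0.02 -0.13 42 [0.1633 0.1655 0.1676]
face 0.02 -0.1 48 [0.1628 0.165  0.1665]
face 0.02 -0.06 43 [0.1617 0.1647 0.1677]
face 0.02 -0.02 35 [0.1444 0.1474 0.1599]
```

View pics/k6.png

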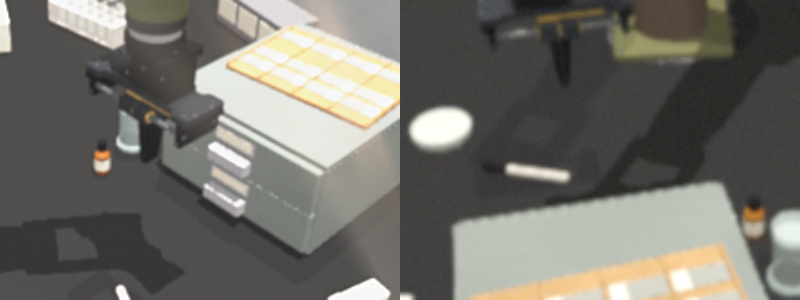

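The upper drawer's face is flush with the lower one, the bottle, jar, marker and dish haven't moved, and the gripper is clear.

```bash
python3 -c "
from plant import job
print(job.job_done())"
```

```text
the job is handed in; nothing more can be done
None
```

I pushed the slide box lid fully shut, then slid the drawer home against its stop until it was flush with the lower drawer. In the final pictures the arm was clear and the other things I could see stood where they were. The job is handed in; it gave no verdict back.

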